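# Turn the tea beaker up and find the sugar by weight

## Task

Get things ready for a cup of sweet tea: the washed beaker is draining upside down, so turn it over to stand mouth-up about where it is on the drainer and let go of it. Then find the sugar: it is in the heaviest of the three matching closed canisters, which only hefting will tell; keep them all upright, and leave the other two back down in the wells of their wooden stand. Finish while still holding the heaviest one up in the gripper, upright and still, at least 10 cm clear above the worktop and touching nothing else, ready to be taken from you, and leave the shakers, the carton and the kitchen timer near them where they are.

Things in the scene. Friction and masses are not known exactly. Their poses are not given: they have to be found in the camera images.
- beaker_centre (a point): honey-brown eight-sided ceramic beaker, no handle, 84 mm high, 58 mm across flats at the foot, 70 mm at the rim, walls 4 mm, about 0.2 kg. Point: on the axis, 42 mm from either end; z points out of the mouth (down at the start); flat faces look along x, y and their diagonals; it can lie steadily on a flat. It stands on the steel drainer left of the sink bowl, whose top is 5 mm above the worktop
- stand: fixed low wooden stand on the worktop, 102 x 262 mm, 16 mm high, rounded edge; origin at the centre of its underside, long side along its own y, z up. Three round wells, 74 mm across, 9 mm deep (floor 7 mm above the worktop), at y = -82, 0 and +82 mm; a canister in a well has its centre 59 mm above the worktop
- canister_a_mid (a point): closed canister, dark green with a bright metal lid, a plain upright cylinder 64 mm across, 104 mm high; this point is its centre, 52 mm above its underside, z up. It looks just like the other two; only the weights differ (0.13 to 0.5 kg; the heaviest is at least 0.2 kg above the next). Starts in any well of the stand
- canister_b_mid (a point): closed canister, dark green with a bright metal lid, a plain upright cylinder 64 mm across, 104 mm high; this point is its centre, 52 mm above its underside, z up. It looks just like the other two; only the weights differ (0.13 to 0.5 kg; the heaviest is at least 0.2 kg above the next). Starts in any well of the stand
- canister_c_mid (a point): closed canister, dark green with a bright metal lid, a plain upright cylinder 64 mm across, 104 mm high; this point is its centre, 52 mm above its underside, z up. It looks just like the other two; only the weights differ (0.13 to 0.5 kg; the heaviest is at least 0.2 kg above the next). Starts in any well of the stand
- salt: salt shaker, 44 mm across, 90 mm high, behind the canisters; a bystander to be left alone; origin at the centre of its underside
- pepper: pepper shaker, 44 mm across, 90 mm high, behind the canisters; a bystander to be left alone; origin at the centre of its underside
- tea_box: small carton, 32 x 80 x 54 mm high, behind the canisters; a bystander to be left alone; origin at the centre of its underside
- egg_timer: white round kitchen timer, 61 mm across, 58 mm high, near the left end of the drainer; a bystander to be left alone; origin at the centre of its underside
Things that resemble listed ones, but are neither listed nor needed, are in the scene too. What is shaped like the part that bears canister_a_mid but purple is not meant. What is shaped like the part that bears canister_b_mid but turquoise is not meant.

How it is judged (in metres and radians):
On the way:
1. the beaker stands mouth-up on the drainer, let go of and at rest, within 25 cm of where it was (angle between beaker_centre's own z axis and vertical below 0.12 rad and height (world z) of beaker_centre between 0.036 and 0.055 m and distance of beaker_centre from where it was at the start of the episode below 0.25 m and contact force between the fingers and beaker below 0.1 N and linear speed of beaker below 0.03 m/s), for 0.2 s.
At the end, for the whole second after the job is handed in: Beaker mouth-up (7 degrees), at most 25 cm from its start; the lighter canisters (each presses on the well's floor with under 3.7 N) upright in wells, released; the heaviest held still, upright (17 degrees), its underside at least 9 cm above the worktop, touching nothing else (angle between beaker_centre's own z axis and vertical below 0.12 rad and height (world z) of beaker_centre between 0.036 and 0.055 m and distance of beaker_centre from where it was at the start of the episode below 0.25 m and (((height (world z) of canister_a_mid above 0.142 m and angle between canister_a_mid's own z axis and vertical below 0.3 rad and contact force between the fingers and canister_a above 1 N and linear speed of canister_a below 0.05 m/s and contact force between canister_a and stand below 0.2 N and contact force between canister_a and beaker below 0.2 N and contact force between canister_a and salt below 0.2 N and contact force between canister_a and pepper below 0.2 N and contact force between canister_a and tea_box below 0.2 N and contact force between canister_a and egg_timer below 0.2 N) and (z of canister_b_mid in the frame of stand between 0.055 and 0.0635 m and angle between canister_b_mid's own z axis and vertical below 0.08 rad and contact force between the fingers and canister_b below 0.2 N and contact force between canister_b and stand_c0 between 0.5 and 3.7 N) and (z of canister_c_mid in the frame of stand between 0.055 and 0.0635 m and angle between canister_c_mid's own z axis and vertical below 0.08 rad and contact force between the fingers and canister_c below 0.2 N and contact force between canister_c and stand_c0 between 0.5 and 3.7 N)) or ((height (world z) of canister_b_mid above 0.142 m and angle between canister_b_mid's own z axis and vertical below 0.3 rad and contact force between the fingers and canister_b above 1 N and linear speed of canister_b below 0.05 m/s and contact force between canister_b and stand below 0.2 N and contact force between canister_b and beaker below 0.2 N and contact force between canister_b and salt below 0.2 N and contact force between canister_b and pepper below 0.2 N and contact force between canister_b and tea_box below 0.2 N and contact force between canister_b and egg_timer below 0.2 N) and (z of canister_a_mid in the frame of stand between 0.055 and 0.0635 m and angle between canister_a_mid's own z axis and vertical below 0.08 rad and contact force between the fingers and canister_a below 0.2 N and contact force between canister_a and stand_c0 between 0.5 and 3.7 N) and (z of canister_c_mid in the frame of stand between 0.055 and 0.0635 m and angle between canister_c_mid's own z axis and vertical below 0.08 rad and contact force between the fingers and canister_c below 0.2 N and contact force between canister_c and stand_c0 between 0.5 and 3.7 N)) or ((height (world z) of canister_c_mid above 0.142 m and angle between canister_c_mid's own z axis and vertical below 0.3 rad and contact force between the fingers and canister_c above 1 N and linear speed of canister_c below 0.05 m/s and contact force between canister_c and stand below 0.2 N and contact force between canister_c and beaker below 0.2 N and contact force between canister_c and salt below 0.2 N and contact force between canister_c and pepper below 0.2 N and contact force between canister_c and tea_box below 0.2 N and contact force between canister_c and egg_timer below 0.2 N) and (z of canister_a_mid in the frame of stand between 0.055 and 0.0635 m and angle between canister_a_mid's own z axis and vertical below 0.08 rad and contact force between the fingers and canister_a below 0.2 N and contact force between canister_a and stand_c0 between 0.5 and 3.7 N) and (z of canister_b_mid in the frame of stand between 0.055 and 0.0635 m and angle between canister_b_mid's own z axis and vertical below 0.08 rad and contact force between the fingers and canister_b below 0.2 N and contact force between canister_b and stand_c0 between 0.5 and 3.7 N)))); the arm keeps its last pose, push and grip.
It fails at once if a canister tips over (more than 35 degrees) (angle between any of canister_a_mid, canister_b_mid, canister_c_mid's own z axis and vertical above 0.6 rad).
It fails at once if a bystander is pushed more than 4 cm (distance of any of salt, pepper, tea_box, egg_timer from where it was at the start of the episode above 0.04 m).
It also fails if it takes over 72 s, if anything falls off the work surface, if the arm or the gripper's body presses on something with over 40 N, if the wrist force passes 120 N, or if a joint passes its speed limit or range.

## Robot

A 6-joint arm with a two-finger parallel gripper is mounted at the origin on a cart in front of the work surface, level with it; the furniture and walls round the work are solid. World frame = base frame: x ahead of the robot, y to its left, z up, the work surface at z = 0. Lengths are in mm, angles in rad, forces in N, time in s.
With the tool pointing down it reaches from about 275 to 825 mm from the base axis. Payload 5.2 kg.
Tool frame: the origin (TCP) lies at the very end of the fingers, on their centre line; the grasp point (between the pads) lies 19 mm behind it; z points along the fingers, y is the line along which they close (so a half turn about z gives the same grasp; the last joint's range is limited). The gripper opens to 93 mm and grips with 3 to 60 N. Pads are 15 mm wide; open, the fingers measure 128 mm over their backs; the gripper's body (75 mm by 188 mm) begins 65 mm behind the grasp point.
Start: joints at [-1.333, 0.259, 1.535, -0, 1.348, -0.203], TCP at [234.685, -497.421, 218.653] pointing down, gripper open.
Joint ranges: [-3.14, 3.14], [-0.91, 2.08], [0.19, 2.58], [-1.22, 4.36], [0.22, 2.71], [-3.12, 3.12]. Speed limits (rad/s): [2.57, 2.57, 3.14, 3.14, 3.14, 3.14].

## Interface

Orientations are given as [roll, pitch, yaw] about the fixed x, y, z axes, in that order (R = Rz(yaw) Ry(pitch) Rx(roll)).
In Python, from bench import robot gives the robot as it stands. The module is installed in compiled form; this text tells all that it offers. Calls block until the motion is done:
- robot.move_ptp(position, orientation): joint-space move of the TCP to a pose.
- robot.move_linear(position, ori=None, speed=150, f_stop=None): straight line of the TCP; ori=None keeps the orientation; speed is the mean speed in mm/s. With f_stop (N) it stops when the force on the tool has changed by that much, and returns True; else False.
- robot.move_j(angles): joint-space move.
- robot.move_gripper(opening): opening from 0.0 (shut) to 1.0 (fully open); the grip force is fixed at half the most; returns when the fingers have stopped.
- robot.sleep(seconds).
- robot.inverse_kinematics(position, orientation): joint angles nearest the present ones, or None.
- robot.get_image(name): name is "scene" or "top"; returns a dict with "img" (420x560x3 uint8, blue, green, red), "fovy" (degrees; the focal length in pixels is half the picture's height over the tangent of half this angle, whatever the lens; pixels are square), "cx", "cy" (the principal point, pixels), "eye" and "orientation" of the camera in the world. Camera axes: x right, y down, z forward; pixel columns grow to the right and rows downward; lengths in mm; the calibration is good to about 2 mm. A picture is of the moment at which its call begins. There is no depth.
A pose or a line that the arm cannot do raises robot.MotionError and nothing moves.
- robot.hand_in(): hands the job in; it is judged then, once.
Readings, each from a call of its own:
- robot.current_t(): time.
- robot.current_qpos(): joint angles.
- robot.current_joint_vel(): joint speeds.
- robot.current_joint_efforts(): joint torques, N m.
- robot.current_tcp_pos(): TCP position.
- robot.current_eef_rot(): TCP orientation.
- robot.current_contact_force(): force on the tool from outside, world axes, zero at the start.
- robot.current_ft_torque(): the same for the moment, N m.
- robot.current_gripper_width(): opening from 0.0 (shut) to 1.0 (fully open).
- robot.current_finger_force(): force on a finger pad.
Only numpy, scipy, OpenCV 4.12 (cv2) and the standard library are available. Lean on these libraries where they do the work, as an engineer would, in place of code of your own. Each camera call takes 0.05 s, during which the arm holds its last target. There are 200 camera calls.

## Working session

There is one attempt and no reset: what is moved stays moved. The work goes in short steps, each a Python script; the robot and the scene stay as the last script left them, time stands still between calls to the robot, and variables do not carry over. Pictures are saved under pics/ and viewed, at most 10 in all, crops included, and the job is handed in when it is done.

```bash
mkdir -p pics
python3 - <<'E'
from bench import robot
import cv2
for n in("scene","top"):
    d=robot.get_image(n); cv2.imwrite(f"pics/{n}0.png",d["img"])
    print(n,d["fovy"],d["cx"],d["cy"],d["eye"],d["orientation"])
print(robot.current_t(),robot.current_eef_rot())
E
```

```text
scene 52.87407337212747 282.8164261135141 211.8276162070858 [-190.37290327  655.80166436  892.71333254] [-2.31903343e+00  1.55381258e-03 -2.10845848e+00]
top 43.77457056834541 283.7007289781755 204.34945504387778 [ 191.07869201  179.86229995 1197.22392737] [-2.78857494  0.00970202 -1.56854824]
0.1 [-3.14001828e+00 -3.26619104e-04  4.40805287e-01]
```

View pics/scene0.png

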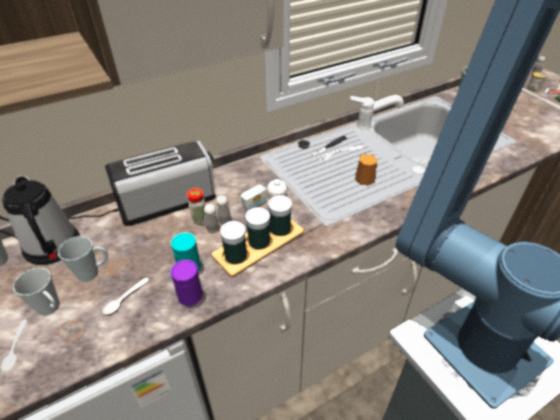

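View pics/top0.png

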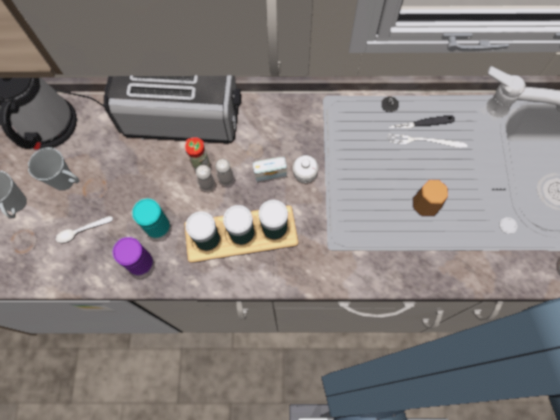

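The scene view shows the three green canisters at about (233,243), (258,229) and (280,215), and the beaker at (367,169). In the top view the canister lids are at (202,223), (238,219) and (273,213), the beaker's foot is at (434,190), the timer at (305,168) and the carton at (270,168). I'll enlarge both for measuring.

```bash
cat > h.py <<'E'
import numpy as np, cv2
from bench import robot
from scipy.spatial.transform import Rotation as R
def ray(d,u,v):
    f=d["img"].shape[0]/2/np.tan(np.radians(d["fovy"])/2)
    return R.from_euler("xyz",d["orientation"]).apply([(u-d["cx"])/f,(v-d["cy"])/f,1])
def plane(d,u,v,z):
    r=ray(d,u,v); e=np.array(d["eye"]); return e+r*(z-e[2])/r[2]
def proj(d,p):
    f=d["img"].shape[0]/2/np.tan(np.radians(d["fovy"])/2)
    c=R.from_euler("xyz",d["orientation"]).inv().apply(np.array(p,float)-d["eye"])
    return c[0]/c[2]*f+d["cx"], c[1]/c[2]*f+d["cy"]
E
python3 - <<'E'
import cv2,numpy as np
t=cv2.imread("pics/top0.png")
a=cv2.resize(t[150:275,160:320],None,fx=5,fy=5,interpolation=cv2.INTER_CUBIC)[:600]
cv2.imwrite("pics/c1.png",a)
s=cv2.imread("pics/scene0.png")
b=cv2.resize(t[165:235,400:470],None,fx=5.7,fy=5.7,interpolation=cv2.INTER_CUBIC)
c=cv2.resize(s[140:200,335:395],None,fx=6.65,fy=6.65,interpolation=cv2.INTER_CUBIC)
print(b.shape,c.shape)
cv2.imwrite("pics/c2.png",np.hstack([b,c[:399,:399]]) if b.shape[0]==c.shape[0] else np.hstack([b[:398],c[:398]]))
E
```

```text
(399, 399, 3) (399, 399, 3)
```

View pics/c1.png

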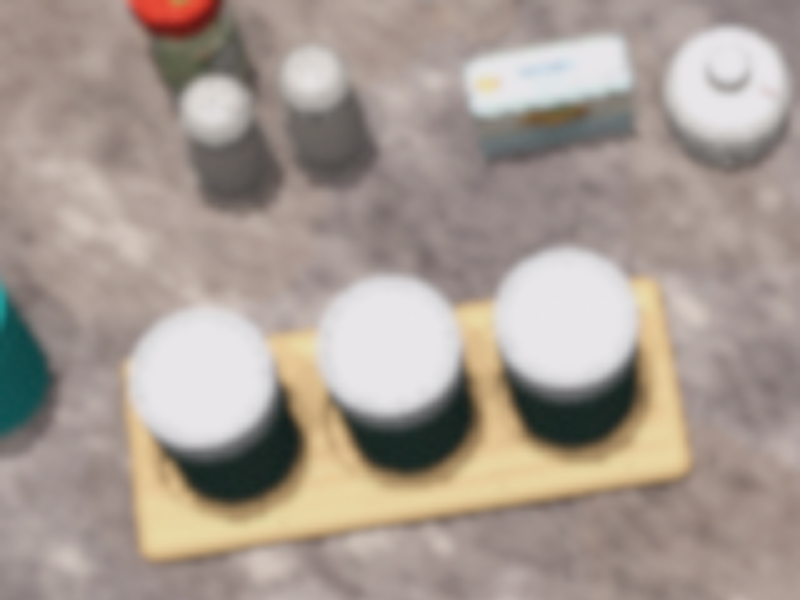

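View pics/c2.png

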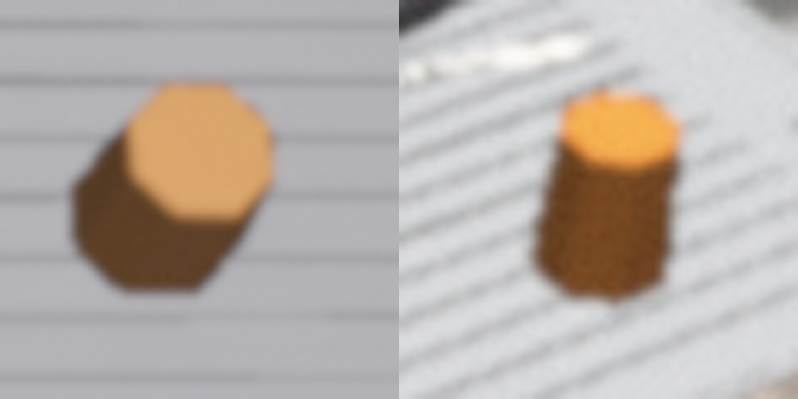

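Crop 1, in crop pixels: lid disc centres (203,378), (391,347), (567,319); stand corners (127,365), (655,280), (690,475), (148,560). Crop 2: the beaker's foot octagon is centred at about (200,152), with flats nearly along the image axes.

Run:
```python
from h import *
d=robot.get_image("top")
c1=lambda x,y:((x+.5)/5-.5+160,(y+.5)/5-.5+150)
c2=lambda x,y:((x+.5)/5.7-.5+400,(y+.5)/5.7-.5+165)
np.set_printoptions(precision=1,suppress=True)
P=[plane(d,*c1(*p),111) for p in[(203,378),(391,347),(567,319)]]
print("can",P,np.diff(P,axis=0),np.linalg.norm(np.diff(P,axis=0),axis=1))
C=[plane(d,*c1(*p),14) for p in[(127,365),(655,280),(690,475),(148,560)]]
print("stand",C,np.mean(C,0),np.degrees(np.arctan2(*(C[1]-C[0])[:2])),np.degrees(np.arctan2(*(C[2]-C[3])[:2])))
print("beaker",plane(d,*c2(200,152),89))
V=np.array([plane(d,*c2(*p),89) for p in[(165,84),(235,84),(274,122),(272,182),(241,220),(178,220),(128,178),(128,122)]])
print("octa",np.linalg.norm(V-V.mean(0),axis=1),V.mean(0)); e=np.roll(V,-1,0)-V;a=np.degrees(np.arctan2(e[:,1],e[:,0]))%45;print(a)
for n,p,z in[("timer",(728,65),58),("teabox",(550,75),54),("salt",(217,95),90),("pep",(314,72),90)]:print(n,plane(d,*c1(*p),z))
# scene check
s=robot.get_image("scene")
for p in P:print(proj(s,p))
b=plane(d,*c2(200,152),89);print("b in scene",proj(s,b),"seen",335+(620)/6.65-60,140+130/6.65)
# body silhouettes on pic
```

```text
can [array([543. , 373.7, 111. ]), array([557.2, 291.9, 111. ]), array([570.1, 214.8, 111. ])] [[ 14.2 -81.8   0. ]
 [ 12.9 -77.1   0. ]] [83.  78.2]
stand [array([580.9, 427.8,  14. ]), array([623.8, 175.7,  14. ]), array([526.4, 159.5,  14. ]), array([485.6, 411.5,  14. ])] [554.2 293.6  14. ] 170.3486849705242 170.80517686694674
beaker [ 630.7 -151.7   89. ]
octa [31.6 33.1 32.3 29.4 31.8 31.9 32.8 31.2] [ 631.  -152.8   89. ]
[44.9 40.  37.2  4.1 44.9  0.5 39.9  0.3]
timer [717.2 140.7  58. ]
teabox [714. 226.  54.]
salt [687.7 378.9  90. ]
pep [699.3 334.4  90. ]
(np.float64(232.07587827137718), np.float64(229.59753932917985))
(np.float64(257.19531798502976), np.float64(215.30401982558072))
(np.float64(279.41546736693493), np.float64(202.8073256615328))
b in scene (np.float64(367.6086867864429), np.float64(158.53532475557805)) seen 368.23308270676694 159.54887218045113
```

```bash
cat >> h.py <<'E'
PI=np.pi
def ori(phi,yaw): return [PI,-np.radians(phi),yaw]
def tcp(g,phi,yaw,back=0):   # TCP for grasp point g, tool tilted phi deg from down; back = retreat along tool
    z=R.from_euler("xyz",ori(phi,yaw)).apply([0,0,1]); return np.array(g,float)+z*(19-back)
E
python3 - <<'E'
from h import *
np.set_printoptions(precision=2,suppress=True)
d=robot.get_image("top")
print("wall",plane(d,300,88,0),"drainer",plane(d,328,246,5),plane(d,325,98,5),plane(d,500,246,5),plane(d,390,102,20), "front",plane(d,300,297,0))
for yaw in(0,-.24):
  for phi in(-32,-25,-15,0,30,60,65):
    for g in([630,-152,47],[610,-152,110]):
        q=robot.inverse_kinematics(list(tcp(g,phi,yaw)),ori(phi,yaw)); print(yaw,phi,g[0],q if q is None else np.array(q))
for g in([543,374,76],[557,292,150],[570,215,76]):
  for y in(99.4,-80.6):
    q=robot.inverse_kinematics(list(tcp(g,0,np.radians(y))),ori(0,np.radians(y)));print(g,y,q if q is None else np.array(q))
E
```

```text
wall [961.73 149.88   0.  ] drainer [525.48  87.65   5.  ] [927.77  84.65   5.  ] [ 525.29 -316.51    5.  ] [905.98 -81.48  20.  ] front [405.97 154.62   0.  ]
0 -32 630 [-0.32  0.95  0.94 -0.17  1.79  1.26]
0 -32 610 [-0.33  0.86  0.97 -0.18  1.85  1.24]
0 -25 630 [-0.33  0.86  1.07 -0.14  1.63  1.26]
0 -25 610 [-0.34  0.77  1.09 -0.14  1.69  1.24]
0 -15 630 [-0.36  0.75  1.25 -0.09  1.39  1.24]
0 -15 610 [-0.37  0.66  1.25 -0.09  1.48  1.22]
0 0 630 [-0.41  0.6   1.5  -0.    1.04  1.16]
0 0 610 [-0.42  0.5   1.5  -0.    1.14  1.15]
0 30 630 [-0.55  0.44  1.97  0.79  0.38  0.33]
0 30 610 [-0.58  0.31  1.96  0.61  0.5   0.51]
0 60 630 [-0.74  0.64  2.3   2.3   0.91 -1.4 ]
0 60 610 [-0.79  0.45  2.33  2.14  0.82 -1.22]
0 65 630 [-0.77  0.72  2.33  2.34  1.07 -1.5 ]
0 65 610 [-0.82  0.52  2.37  2.22  0.97 -1.35]
-0.24 -32 630 [-0.37  0.96  0.92 -0.07  1.82  1.44]
-0.24 -32 610 [-0.38  0.87  0.95 -0.08  1.88  1.43]
-0.24 -25 630 [-0.38  0.87  1.05 -0.06  1.65  1.44]
-0.24 -25 610 [-0.39  0.78  1.07 -0.06  1.72  1.43]
-0.24 -15 630 [-0.39  0.75  1.24 -0.04  1.41  1.43]
-0.24 -15 610 [-0.4   0.66  1.25 -0.04  1.49  1.42]
-0.24 0 630 [-0.41  0.6   1.5  -0.    1.04  1.4 ]
-0.24 0 610 [-0.42  0.5   1.5  -0.    1.14  1.39]
-0.24 30 630 [-0.47  0.43  1.98  0.5   0.24  0.88]
-0.24 30 610 [-0.49  0.3   1.98  0.35  0.38  1.03]
-0.24 60 630 [-0.56  0.64  2.34  2.79  0.89 -1.5 ]
-0.24 60 610 [-0.59  0.44  2.37  2.68  0.74 -1.4 ]
-0.24 65 630 [-0.57  0.72  2.37  2.8   1.09 -1.55]
-0.24 65 610 [-0.61  0.52  2.42  2.72  0.94 -1.48]
[543, 374, 76] 99.4 [ 0.43  0.59  1.45 -0.    1.11  0.27]
[543, 374, 76] -80.6 [ 0.43  0.59  1.45  0.    1.11 -2.87]
[557, 292, 150] 99.4 [ 0.31  0.46  1.45 -0.    1.22  0.14]
[557, 292, 150] -80.6 [ 0.31  0.46  1.45  0.    1.22 -3.  ]
[570, 215, 76] 99.4 [ 0.18  0.51  1.59 -0.    1.05  0.01]
[570, 215, 76] -80.6 None
```

Positions agree between the two views. I'll turn the beaker in two 90° stages: first lay it on a flat with the mouth outward, then stand it up.

```bash
cat >> h.py <<'E'
def ptp(g,phi,yaw,back=0): robot.move_ptp(list(tcp(g,phi,yaw,back)),ori(phi,yaw))
def lin(g,phi,yaw,back=0,speed=150,f=None): return robot.move_linear(list(tcp(g,phi,yaw,back)),ori(phi,yaw),speed,f)
def grasp_pos():
    return np.array(robot.current_tcp_pos())-19*R.from_euler("xyz",robot.current_eef_rot()).apply([0,0,1])
E
python3 - <<'E'
from h import *
Y=-.04; g=np.array([631,-152,47.])
ptp(g,-32,Y,160); print("approach",lin(g,-32,Y,0,150,8))
robot.move_gripper(0); print("w",robot.current_gripper_width()*93,robot.current_finger_force(),robot.current_contact_force())
u=g+[0,0,170]; lin(u,-32,Y,0,200); print(robot.current_contact_force())
ptp(u,62,Y); print("w",robot.current_gripper_width()*93,robot.current_t(),grasp_pos())
cv2.imwrite("pics/s1.png",cv2.resize(np.hstack([robot.get_image("scene")["img"][100:260,300:460],robot.get_image("top")["img"][100:260,340:500]]),None,fx=2.5,fy=2.5))
E
```

```text
approach False
w 65.47766197822226 29.937525345128506 [ 0.96944924 -1.25257815  0.30687309]
[-0.18206193  0.84296041 -3.1188392 ]
w 65.3352601644069 7.0 [ 631.70158269 -152.11329809  217.46916873]
```

View pics/s1.png

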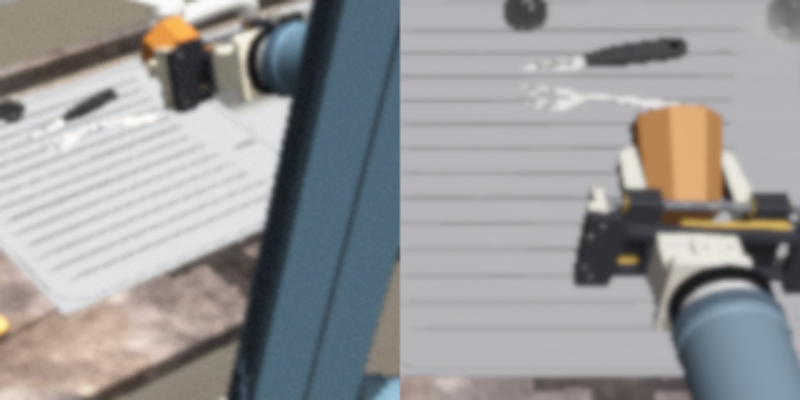

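The beaker is held with its mouth outward and its axis near horizontal; in the right half it is at (680,160). The fork lies just beyond it, about (560,97). I'll set it down nearer the robot, clear of the fork.

Run:
```python
from h import *
Y=-.04
u=np.array([605,-152,120.]); lin(u,62,Y,0,150)
print(lin(u-[0,0,95],62,Y,0,40,4)); p=grasp_pos(); print("down",p,robot.current_contact_force())
robot.move_gripper(1); robot.sleep(.2)
lin(p,62,Y,120,150); ptp(p+[0,0,120],-28,Y,60)
cv2.imwrite("pics/s2.png",cv2.resize(np.hstack([robot.get_image("scene")["img"][100:260,300:460],robot.get_image("top")["img"][100:260,340:500]]),None,fx=2.5,fy=2.5)); print(robot.current_t())
```

```text
True
down [ 605.1957275  -152.0595128    34.09547628] [-1.20324204  0.48173602  4.10987534]Traceback (most recent call last):
  File "<stdin>", line 6, in <module>
  File "h.py", line 18, in lin
    def lin(g,phi,yaw,back=0,speed=150,f=None): return robot.move_linear(list(tcp(g,phi,yaw,back)),ori(phi,yaw),speed,f)
                                                       ~~~~~~~~~~~~~~~~~^^^^^^^^^^^^^^^^^^^^^^^^^^^^^^^^^^^^^^^^^^^^^^^^
bench.MotionError: the arm cannot follow that straight line within its joint ranges
```

Run:
```python
from h import *
Y=-.04; p=grasp_pos()
lin(p+[0,0,130],62,Y,0,150); ptp(p+[0,0,110],-28,Y,80)
cv2.imwrite("pics/s2.png",cv2.resize(np.hstack([robot.get_image("scene")["img"][100:260,300:460],robot.get_image("top")["img"][100:260,340:500]]),None,fx=2.5,fy=2.5)); print(p,robot.current_t())
```

```text
[ 604.49696578 -151.68060442   32.90841727] 13.8083
```

View pics/s2.png

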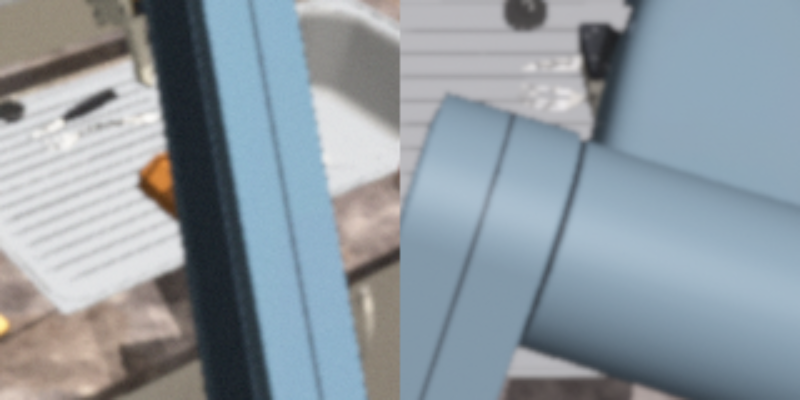

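The beaker lies where it was put, about (160,185) in the left half; the arm hides the rest. I'll regrasp it and stand it up.

Run:
```python
from h import *
Y=-.04; p=np.array([604.5,-152,38.])
print("approach",lin(p,-28,Y,0,150,8))
robot.move_gripper(0); print("w",robot.current_gripper_width()*93,robot.current_finger_force())
lin(p+[0,0,170],-28,Y,0,200); ptp(p+[0,0,170],58,Y)
print("w",robot.current_gripper_width()*93,robot.current_t(),grasp_pos())
cv2.imwrite("pics/s3.png",cv2.resize(np.hstack([robot.get_image("scene")["img"][100:260,300:460],robot.get_image("top")["img"][100:260,340:500]]),None,fx=2.5,fy=2.5))
```

```text
approach False
w 64.50591784544487 29.900980109887314
w 64.79337800267697 18.425 [ 605.15909557 -152.11483334  208.37541043]
```

View pics/s3.png

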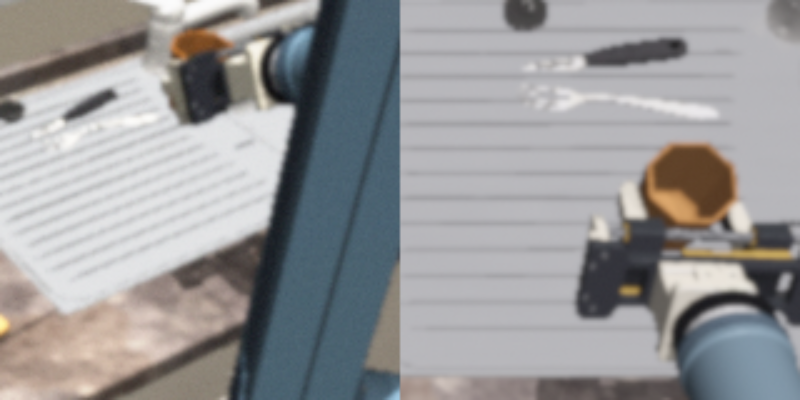

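The beaker is now held mouth-up, rim at about (690,185) in the right half. I'll lower it, let go, then check.

Run:
```python
from h import *
Y=-.04; u=np.array([605,-152,100.]); lin(u,58,Y,0,150)
print(lin(u-[0,0,70],58,Y,0,40,4)); p=grasp_pos(); print("down",p)
robot.move_gripper(1); robot.sleep(.2); lin(p+[0,0,150],58,Y,0,150)
y=np.radians(99.4); ptp([570,215,240],0,y)
cv2.imwrite("pics/s4.png",cv2.resize(np.hstack([robot.get_image("scene")["img"][100:260,240:400],robot.get_image("top")["img"][130:290,340:500]]),None,fx=2.5,fy=2.5)); print(robot.current_t())
```

```text
True
down [ 605.06176715 -151.98298779   44.94223202]
24.4
```

View pics/s4.png

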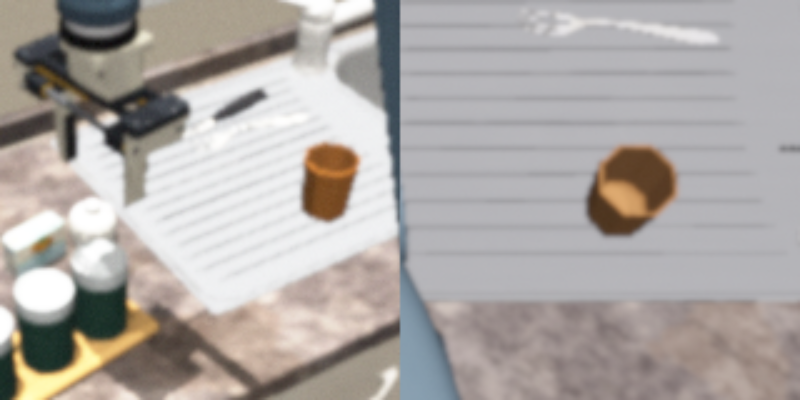

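The beaker stands mouth-up on the drainer, base at about (325,215) in the left half. The gripper is above the right canister, closing across the row. Now I'll heft them.

```bash
cat >> h.py <<'E'
YC=np.radians(99.4)
def F(): 
    robot.sleep(.3); return np.mean([(robot.sleep(.04),robot.current_contact_force())[1] for _ in range(5)],axis=0)
def heft(xy):
    g=np.array([*xy,80.]); ptp(g+[0,0,110],0,YC); f0=F()
    print("contact",lin(g,0,YC,0,150,8)); robot.move_gripper(0); w=robot.current_gripper_width()*93
    lin(g+[0,0,40],0,YC,0,80); f1=F(); print(xy,"w",w,robot.current_gripper_width()*93,"dF",(f1-f0).round(2),"t",robot.current_t()); return (f0-f1)[2]
def putback(xy):
    g=np.array([*xy,80.]); print("touch",lin(g-[0,0,4],0,YC,0,40,2.),grasp_pos().round(1)); robot.move_gripper(1); robot.sleep(.1)
    lin(g+[0,0,110],0,YC,0,200)
E
python3 - <<'E'
from h import *
f=heft((570,215)); print(f)
if f<3.3: putback((570,215))
print(robot.current_t())
E
```

```text
contact False
(570, 215) w 63.6814070947774 64.09432757042148 dF [ 0.68  0.25 -1.8 ] t 27.8417
1.799050115988994
touch True [569.6 214.9  80.1]
30.2333
```

Run:
```python
from h import *
for c in((557,292),(543,374)):
    f=heft(c); print(f)
    if f>3.4: break
    putback(c)
print(robot.current_t())
```

```text
contact False
(557, 292) w 63.57024117965498 63.658433209622714 dF [ 0.23  0.1  -5.06] t 33.7667
5.057984535427695
33.7667
```

The middle canister is about 0.5 kg, and the right one was about 0.18 kg. The gap between heaviest and next is at least 0.2 kg and 0.5 kg is the maximum, so this is the heaviest. I'll lift it and check.

Run:
```python
from h import *
lin([557,292,220],0,YC,0,80); robot.sleep(.5)
print(robot.current_contact_force(),robot.current_finger_force(),robot.current_gripper_width()*93,robot.current_t())
cv2.imwrite("pics/s5.png",cv2.resize(np.hstack([robot.get_image("scene")["img"][100:280,200:400],robot.get_image("top")["img"][120:300,150:350]]),None,fx=2,fy=2))
```

```text
[-0.40966344  0.31391096 -4.05105656] 29.9871888756752 64.17539977966482 35.6667
```

View pics/s5.png

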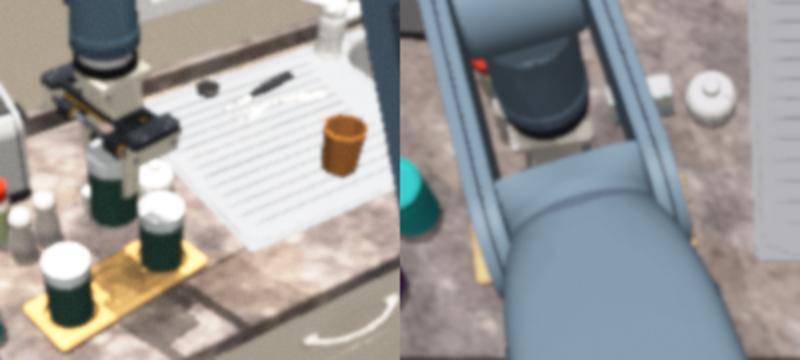

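The middle canister is held upright, clear above the stand. The other two stand upright in their wells, at about (67,285) and (162,230), and the beaker is mouth-up at (343,145). The shakers and timer are where they were. The two force readings, 4.1 and 5.1 N, both exceed anything a lighter canister could give (at most 0.3 kg, 2.9 N).

```bash
python3 -c "
from bench import robot
print(robot.hand_in())"
```

```text
the job is handed in; nothing more can be done
None
```

I handed the job in at about 36 s: the beaker stands mouth-up on the drainer about 3 cm from where it was, and the arm holds the middle canister (about 0.4–0.5 kg, the heaviest) upright and well clear of the worktop. The right canister (about 0.18 kg) is back in its well, and I left the left one unlifted in its well because it could not be heavier. The judging result was not shown.

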